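Lift a lopsided mirror arm at its balance point into its cradle

TASK

Pick up the lopsided mirror arm (the bar with the black mirror mount bolted to one end) by its bar at its balance point, so that it comes up level, and keep it level as you carry it. Lay it lengthwise across both notched uprights of the cradle, in both notches, with its balance point about midway between them, and let go. Leave the plain bar where it lies.

Things in the scene. Friction and masses are not known exactly. Their poses are not given: they have to be found in the camera images.
- mirror_arm: The mirror arm, 0.44 to 0.66 kg: a straight aluminium bar 260 long, 16 wide, 22 high, lying flat on a thin grey mat (its top 3 mm above the desk), with a heavy steel plate (44x40x10) on top of its +x end, carrying an upright black mirror mount (44 wide, top 76 above the bar's underside). Origin: middle of the bar's underside; x along the bar towards the mount, z up. The bar is bare from x -130 to +86; the mount stands at x +86 to +130.
- balance (a point): Balance point of the mirror arm, on the bar, 45 mm from the middle of its length towards the mount, at mid height (11 mm above the bar's underside), 41 mm short of the mount's plate. Same axes as the arm.
- cradle: Fixed cradle: dark base plate 150x70x8 with two upright aluminium blocks, 120 mm apart (at x -60 and +60, each 14 thick). Each has a notch in its top, open along x: rubber floor 42 mm above the desk, 27 wide there, flaring to 38 at the prong tips, 61 mm above the desk. Between the blocks it is open, 106 mm long. Origin: centre of its underside on the desk; x runs from notch to notch, z up. The arm may lie either way round.
- bare_bar: Plain aluminium bar of the same section and length (260x16x22 mm), with nothing on it, lying on the same mat beside the arm, about 105 mm from it. Origin: middle of its underside; x along the bar. A bystander, to be left alone.

How it is judged:
On the way:
1. the mirror arm is lifted clear and level, held within 25 mm of its balance point (height (world z) of mirror_arm above 0.065 m and angle between mirror_arm's own z axis and vertical below 0.175 rad and horizontal distance between the grasp point and balance below 0.025 m), for 0.2 s.
At the end, for the whole second after the job is handed in: The mirror arm lies at rest in both notches of the cradle, level within 6 degrees, in line with the notches within 10 degrees and 14 mm, its underside at the notch floors, its balance point within 30 mm of midway between the uprights, released (z of mirror_arm in the frame of cradle between 0.036 and 0.05 m and x of balance in the frame of cradle between -0.03 and 0.03 m and y of balance in the frame of cradle between -0.014 and 0.014 m and angle between the x axis of mirror_arm and the x axis of cradle, either way round below 0.175 rad and angle between mirror_arm's own z axis and vertical below 0.1 rad and linear speed of mirror_arm below 0.02 m/s); the robot touches nothing.
It fails at once if the mirror arm tips more than 15 degrees from level (angle between mirror_arm's own z axis and vertical above 0.26 rad).
It fails at once if the plain bar is moved more than 30 mm (distance of bare_bar from where it was at the start of the episode above 0.03 m).
It also fails if it takes over 48 s, if anything falls off the work surface, if the arm or the gripper's body presses on something with over 40 N, if the wrist force passes 120 N, or if a joint passes its speed limit or range.

ROBOT

A 6-joint arm with a two-finger parallel gripper is mounted at the origin on a cart in front of the work surface, level with it; the furniture and walls round the work are solid. World frame = base frame: x ahead of the robot, y to its left, z up, the work surface at z = 0. Lengths are in m, angles in rad, forces in N, time in s.
With the tool pointing down it reaches from about 0.375 to 0.9 m from the base axis. Payload 3.1 kg.
Tool frame: the origin (TCP) lies on the centre line of the jaws, within the pads' length; the fingertips stand robot.nose_length ahead of it and the grasp point (between the pads) lies 6 mm ahead of it (robot.nose_length is the distance from the TCP to the fingertips, in m); z points along the fingers, y is the line along which they close (so a half turn about z gives the same grasp; the last joint's range is limited). The gripper opens to 87 mm and grips with 3 to 60 N. Pads are 19 mm wide; open, the fingers measure 117 mm over their backs; the gripper's body (75 mm by 190 mm) begins 51 mm behind the grasp point.
Start: joints at [-1.351, 0.527, 1.433, -0, 1.181, -0.178], TCP at [0.243, -0.576, 0.248] pointing down, gripper open.
Joint ranges: [-3.08, 3.08], [-0.75, 2.2], [0.22, 2.44], [-1.43, 4.57], [0, 2.65], [-2.85, 2.85]. Speed limits (rad/s): [2.79, 2.79, 3.14, 3.14, 3.14, 3.14].

INTERFACE

Orientations are given as a unit quaternion [x, y, z, w].
In Python, from rig import robot gives the robot as it stands.
- The arm moves only by the shell command python3 -m crank 'ROWS' [FORCE]. ROWS is JSON, one flat list of numbers, 7 for each row, row after row: the shift along the tool's x, y, z in mm, then the turn, a rotation vector about the tool's x, y, z in degrees, then the closure in counts, from 0 (fully open) to 255 (shut). In form: [x, y, z, ax, ay, az, fingers, x, y, z, ax, ay, az, fingers, ...]. A call has exactly 5 rows; each row is the pose to reach, as a shift and turn from the pose commanded when the call began, along the tool's axes at that moment; what a row does not reach only later rows make up. A row lasts 1/12 s, in which the tool goes at most 41.7 mm and 7.16 degrees, less where a joint would pass 70% of its speed; a pose out of reach is approached as far as the arm can. A call with a gripper value outside its range is refused whole. The fingers move at their own pace and stop on an object; FORCE is the grip in N (left out, the last holds). Time passes only in rows, so rows that repeat a pose let the fingers close, or fill a call up. It gives the time, the measured TCP pose, the force, the opening and the grip force at its end, in the units of the state.
- robot.get_obs(): the state, without advancing time (a new reading comes with each control period).
- robot.camera(name): name is "side" or "top"; returns a dict with "pixels" (400x640x3 uint8, red, green, blue), "intrinsics" (3x3 intrinsics, pixels), "extrinsics" (4x4, takes a point from camera to world coordinates). Camera axes: x right, y down, z forward; pixel columns grow to the right and rows downward; lengths in m; the calibration is good to about 2 mm. A picture is of the moment at which its call begins. There is no depth.
- robot.hand_in(): hands the job in; it is judged then, once.
The state is a dict: "time": time; "q": joint angles; "joint_velocities": joint speeds; "joint_torque": joint torques, N m; "position": TCP position; "tool_rot": TCP orientation; "ft_force": force on the tool from outside, world axes, zero at the start; "moment": the same for the moment, N m; "grip_width": finger opening in m; "grip_force": force on a finger pad.
Only numpy, scipy, OpenCV 4.12 (cv2) and the standard library are available. Lean on these libraries where they do the work, as an engineer would, in place of code of your own. Each camera call takes 0.05 s, during which the arm holds its last target. There are 200 camera calls.

## Working session

There is one attempt and no reset: what is moved stays moved. The work goes in short steps, Python scripts to look and compute and a shell command to move; the robot and the scene stay as the last step left them, time stands still between calls to the robot, and variables do not carry over. Pictures are saved under pics/ and viewed, at most 10 in all, crops included, and the job is handed in when it is done.

```bash
mkdir -p pics; ls; python3 - <<'E'
from rig import robot
import cv2,numpy as np
print(robot.nose_length); o=robot.get_obs(); print({k:np.round(v,3).tolist() for k,v in o.items()})
for n in("top","side"):
    c=robot.camera(n); cv2.imwrite(f"pics/{n}0.png",c["pixels"][:,:,::-1]); print(n,np.round(c["intrinsics"],1).tolist(),np.round(c["extrinsics"],3).tolist())
E
```

```text
pics
0.025
{'time': 0.0, 'q': [-1.351, 0.528, 1.434, 0.0, 1.181, -0.179], 'joint_velocities': [0.0, -0.0, -0.001, -0.0, 0.0, -0.002], 'joint_torque': [-0.003, -44.005, -17.659, 0.063, 0.058, -0.0], 'position': [0.243, -0.575, 0.247], 'tool_rot': [0.98, 0.198, -0.0, -0.001], 'ft_force': [0.012, -1.022, 1.004], 'moment': [0.016, -0.008, 0.041], 'grip_force': 0.0, 'grip_width': 0.087}
top [[420.5, 0.0, 317.6], [0.0, 420.5, 197.0], [0.0, 0.0, 1.0]] [[0.013, -0.999, 0.042, 0.505], [-1.0, -0.014, -0.02, 0.073], [0.02, -0.042, -0.999, 0.954], [0.0, 0.0, 0.0, 1.0]]
side [[502.2, 0.0, 315.1], [0.0, 502.2, 202.6], [0.0, 0.0, 1.0]] [[-0.855, -0.286, 0.433, 0.092], [-0.519, 0.475, -0.71, 0.847], [-0.003, -0.832, -0.555, 0.676], [0.0, 0.0, 0.0, 1.0]]
```

View pics/top0.png

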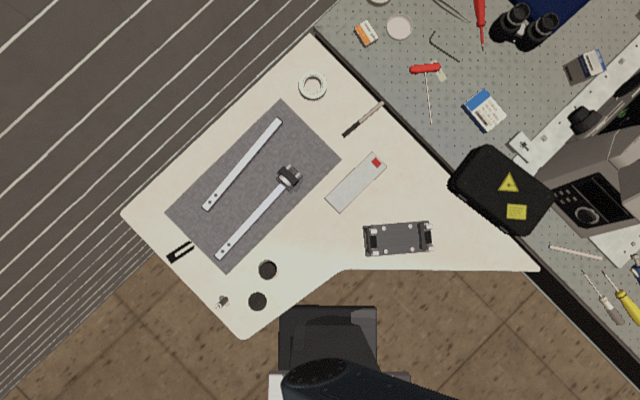

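View pics/side0.png

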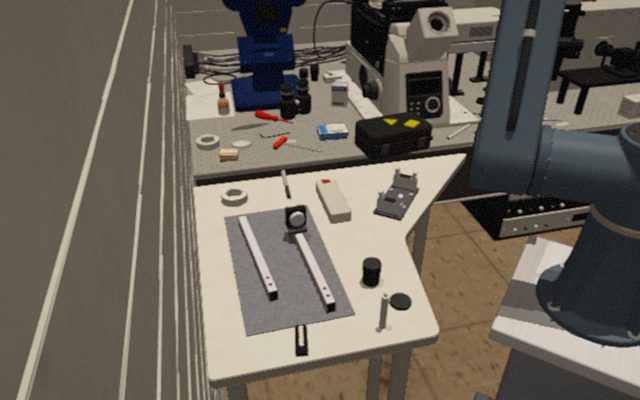

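The top view shows the mirror arm from its free end near (220,257) to the mount near (289,177). The bare bar runs (207,208)–(279,121), and the cradle is at (397,238), roughly along image x. Next I'll measure them.

```bash
cat > h.py <<'E'
import cv2,numpy as np
from rig import robot
def cast(c,px,z):
    K,T=c["intrinsics"],c["extrinsics"]; px=np.atleast_2d(np.asarray(px,float))
    d=np.c_[px,np.ones(len(px))]@np.linalg.inv(K).T@T[:3,:3].T; o=T[:3,3]
    return o+d*((z-o[2])/d[:,2])[:,None]
def blobs(c,roi,f,amin=20):
    x0,y0,x1,y1=roi; im=c["pixels"][y0:y1,x0:x1].astype(int); m=f(im.min(2),im.max(2)).astype(np.uint8)
    for k in cv2.findContours(m,cv2.RETR_EXTERNAL,cv2.CHAIN_APPROX_NONE)[0]:
        if cv2.contourArea(k)>=amin: yield k[:,0]+[x0,y0]
def rect(c,k,z):
    w=cast(c,k,z)[:,:2]; (ctr,s,a)=cv2.minAreaRect((w*1000).astype(np.float32)); return np.round(ctr,1),np.round(s,1),round(a,1)
E
python3 - <<'E'
from h import *
c=robot.camera("top")
for k in blobs(c,(190,110,305,265),lambda lo,hi:lo>150): print("bar",k.min(0),k.max(0),rect(c,k,.025))
for k in blobs(c,(350,205,445,268),lambda lo,hi:hi<140,200): print("base",k.min(0),k.max(0),rect(c,k,.008))
p=c["pixels"][:,:,::-1]
a=cv2.resize(p[205:270,350:445],None,fx=6,fy=6,interpolation=cv2.INTER_CUBIC); cv2.imwrite("pics/cr.png",a)
a=cv2.resize(p[155:265,205:310],None,fx=5,fy=5,interpolation=cv2.INTER_CUBIC); cv2.imwrite("pics/arm.png",a)
E
```

```text
bar [190 242] [214 264] (array([405.1, 316.3]), array([68.2, 36.6]), 46.0)
bar [237 197] [304 264] (array([433.3, 119.4]), array([104.1, 207.4]), 45.8)
bar [215 184] [284 259] (array([490.3, 202.9]), array([ 16. , 213.7]), 48.6)
bar [280 176] [289 184] (array([580.4, 127.6]), array([25.1,  7.8]), 45.8)
bar [202 118] [280 210] (array([616.2, 223.6]), array([ 16.2, 256.1]), 51.3)
bar [293 110] [304 121] (array([725.5,  99.3]), array([24.7, 24.5]), 1.0)
bar [190 110] [267 185] (array([673.8, 275.3]), array([ 64.4, 237.4]), 45.8)
base [363 221] [432 256] (array([ 454.7, -126.7]), array([ 68.8, 153.7]), 5.3)
```

View pics/cr.png

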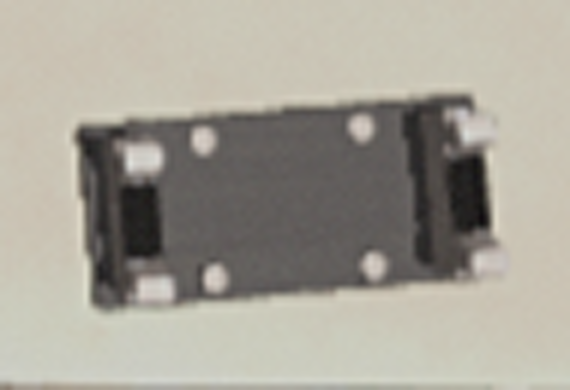

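View pics/arm.png

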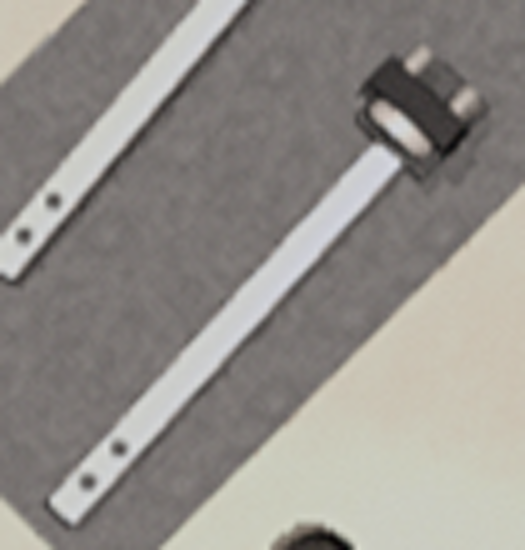

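The cradle crop shows bright prong tips around crop (141,157), (153,288), (475,127) and (488,260), with black notch floors between them. The arm crop shows a clean bare bar, its free end near crop (63,507) and its mount at the upper right.

```bash
cat >> h.py <<'E'
from scipy.spatial.transform import Rotation as R
def delta(p,yaw):   # tool-frame shift (mm) and rotvec (deg) from measured pose to TCP p, tool x at yaw (deg), pointing down
    o=robot.get_obs(); C=R.from_quat(o["tool_rot"]); D=R.from_euler("z",yaw,degrees=True)*R.from_euler("x",180,degrees=True)
    print("shift",np.round(C.inv().apply(np.array(p)-o["position"])*1000,1),"turn",np.round((C.inv()*D).as_rotvec(degrees=True),1))
E
python3 - <<'E'
from h import *
c=robot.camera("top")
off=lambda a:np.array(a,float)/6+[350,205]-5/12
t=cast(c,off([[141,157],[153,288],[475,127],[488,260]]),.061)
f=cast(c,off([[140,222],[468,193]]),.042)
print("tips mid",t.mean(0),"n1",t[:2].mean(0),"n2",t[2:].mean(0),"floor",f)
n1,n2=(t[:2].mean(0)+0),(t[2:].mean(0)); d=n1-n2; print("len",np.linalg.norm(d),"yaw",np.degrees(np.arctan2(d[1],d[0])))
# arm: bright bar contour ends
k=max((k for k in blobs(c,(205,176,292,265),lambda lo,hi:lo>150) if rect(c,k,.025)[1].min()<20),key=len)
w=cast(c,k,.025)[:,:2]; vx,vy,x,y=cv2.fitLine((w*1000).astype(np.float32),cv2.DIST_L2,0,.01,.01).ravel()
u=np.array([vx,vy])*np.sign(vx); s=(w*1000-[x,y])@u; free=np.array([x,y])+(s.min()-1)*u
print("arm yaw",np.degrees(np.arctan2(*u[::-1])),"free",free,"len",np.ptp(s),"balance",free+175*u,"grasp",free+169*u)
g=(free+169*u)/1000
delta([*g,.12],np.degrees(np.arctan2(*u[::-1]))+180)
E
```

```text
tips mid [ 0.45548304 -0.12547303  0.061     ] n1 [ 0.44965623 -0.0659869   0.061     ] n2 [ 0.46130985 -0.18495917  0.061     ] floor [[ 0.44860511 -0.06640783  0.042     ]
 [ 0.4604773  -0.18552859  0.042     ]]
len 0.11954165321230024 yaw 95.59441041645442
arm yaw -41.49124 free [409.51214515 274.29544755] len 213.7091585991144 balance [540.59712135 158.35697099] grasp [536.10277473 162.33200761]
shift [ 556.9 -565.8  127.8] turn [-0.000e+00 -1.000e-01 -1.157e+02]
```

```bash
python3 -m crank '[557,-566,100,0,0,-115.7,80, 557,-566,100,0,0,-115.7,80, 557,-566,100,0,0,-115.7,80, 557,-566,100,0,0,-115.7,80, 557,-566,100,0,0,-115.7,80]' 40
python3 -c "
from h import *
delta([.5361,.1623,.12],138.5)"
```

```text
time: 0.62
position: [0.3193, -0.382, 0.2212]
tool_rot: [0.871, 0.492, 0.0, -0.0]
ft_force: [0.7, 0.1, 0.4]
grip_width: 0.0638
grip_force: 0.0
shift [578.1 -94.9 101.4] turn [  0.   -0.  -79.5]
```

```bash
python3 -m crank '[578,-95,60,0,0,-79.5,80, 578,-95,60,0,0,-79.5,80, 578,-95,60,0,0,-79.5,80, 578,-95,60,0,0,-79.5,80, 578,-95,60,0,0,-79.5,80]'
python3 -c "
from h import *
delta([.5361,.1623,.12],138.5)"
```

```text
time: 1.03
position: [0.3971, -0.1899, 0.2002]
tool_rot: [0.677, 0.736, 0.0, 0.0]
ft_force: [1.4, 0.1, -0.9]
grip_width: 0.0599
grip_force: 0.0
shift [339.4 167.9  80.2] turn [  0.    0.  -43.7]
```

```bash
python3 -m crank '[339,168,50,0,0,-43.7,80, 339,168,50,0,0,-43.7,80, 339,168,50,0,0,-43.7,80, 339,168,50,0,0,-43.7,80, 339,168,50,0,0,-43.7,80]'
python3 -c "
from h import *
delta([.5361,.1623,.12],138.5)"
```

```text
time: 1.45
position: [0.4742, 0.002, 0.1728]
tool_rot: [0.418, 0.909, 0.0, 0.0]
ft_force: [0.6, 0.5, 0.7]
grip_width: 0.06
grip_force: 0.0
shift [ 81.4 151.4  52.8] turn [ 0.   0.  -7.9]
```

```bash
python3 -m crank '[81,151,52,0,0,-8,80, 81,151,52,0,0,-8,80, 81,151,52,0,0,-8,80, 81,151,52,0,0,-8,80, 81,151,52,0,0,-8,80]'
python3 - <<'E'
from h import *
c=robot.camera("top"); c2=robot.camera("side")
p=np.hstack([cv2.resize(c["pixels"][110:290,180:380],None,fx=2,fy=2),cv2.resize(c2["pixels"][170:350,190:390],None,fx=2,fy=2)]); cv2.imwrite("pics/h1.png",p[:,:,::-1])
delta([.5361,.1623,.030],138.5)
E
```

```text
time: 1.87
position: [0.5379, 0.164, 0.1195]
tool_rot: [0.354, 0.935, 0.001, 0.0]
ft_force: [0.2, -1.3, 0.5]
grip_width: 0.0597
grip_force: 0.0
shift [ 0.9  0.2 90. ] turn [-0. -0.  0.]
```

View pics/h1.png

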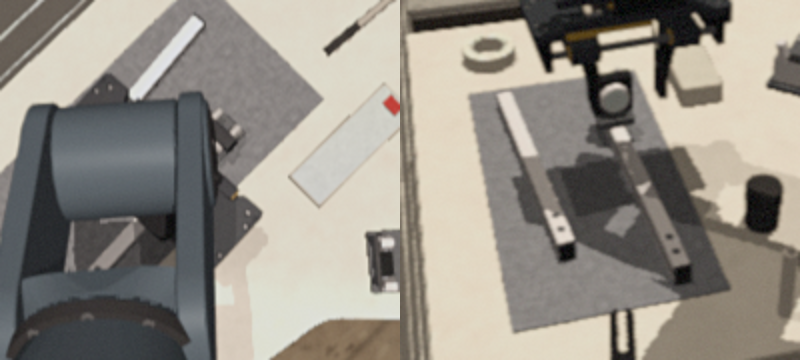

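The hover view shows the gripper centred over the bar just short of the mount, with its fingers on either side of the bar's line. I'll descend from here.

```bash
python3 -m crank '[1,0,20,0,0,0,80, 1,0,40,0,0,0,80, 1,0,60,0,0,0,80, 1,0,78,0,0,0,80, 1,0,90,0,0,0,80]'
python3 -m crank '[0,0,0,0,0,0,80, 0,0,0,0,0,0,130, 0,0,0,0,0,0,170, 0,0,0,0,0,0,240, 0,0,0,0,0,0,240]' 40
python3 -m crank '[0,0,0,0,0,0,240, 0,0,0,0,0,0,240, 0,0,0,0,0,0,240, 0,0,0,0,0,0,240, 0,0,0,0,0,0,240]' 50
python3 -c "
from h import *
o=robot.get_obs(); print(o['moment'])
delta([.5361,.1623,.030],138.5)"
```

```text
time: 2.38
position: [0.5348, 0.1582, 0.03]
tool_rot: [0.357, 0.934, -0.001, -0.001]
ft_force: [-0.3, 0.0, 0.2]
grip_width: 0.0597
grip_force: 0.0
time: 2.8
position: [0.5363, 0.16, 0.032]
tool_rot: [0.356, 0.934, 0.0, 0.001]
ft_force: [0.7, 0.2, 0.0]
grip_width: 0.0405
grip_force: 0.0
time: 3.22
position: [0.5369, 0.1606, 0.0313]
tool_rot: [0.356, 0.934, 0.001, 0.001]
ft_force: [1.5, 3.1, 1.0]
grip_width: 0.0155
grip_force: 50.0
[ 0.50549889 -0.33451334  0.01374078]
shift [1.8 0.7 1.3] turn [ 0.1  0.1 -0.2]
```

```bash
python3 -m crank '[0,0,-4,0,0,0,240, 0,0,-8,0,0,0,240, 0,0,-12,0,0,0,240, 0,0,-15,0,0,0,240, 0,0,-15,0,0,0,240]' 60
python3 - <<'E'
from h import *
o=robot.get_obs(); print(o['moment'],o['ft_force'])
c2=robot.camera("side")
cv2.imwrite("pics/l1.png",cv2.resize(c2["pixels"][170:330,200:380],None,fx=4,fy=3.5)[:,:,::-1])
E
```

```text
time: 3.63
position: [0.5358, 0.1599, 0.0464]
tool_rot: [0.356, 0.934, -0.0, 0.0]
ft_force: [0.3, 0.3, -5.9]
grip_width: 0.0158
grip_force: 60.0
[ 0.02893045 -0.19541014 -0.01467829] [ 0.26927899  0.33778138 -5.85485813]
```

View pics/l1.png

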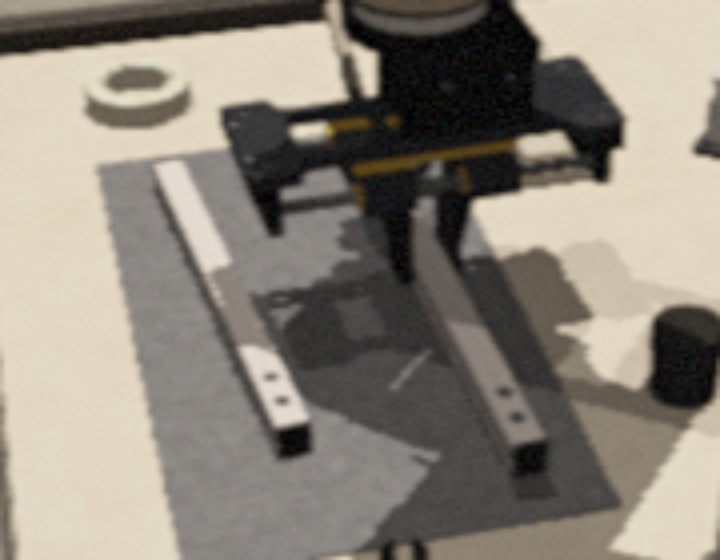

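The arm hangs freely: the free end has a shadow gap, and the 5.9 N reading is its full weight. It looks level. I'll lift on.

```bash
python3 -m crank '[0,0,-8,0,0,0,240, 0,0,-22,0,0,0,240, 0,0,-38,0,0,0,240, 0,0,-54,0,0,0,240, 0,0,-70,0,0,0,240]'
python3 -m crank '[0,0,-8,0,0,0,240, 0,0,-12,0,0,0,240, 0,0,-12,0,0,0,240, 0,0,-12,0,0,0,240, 0,0,-12,0,0,0,240]'
python3 - <<'E'
from h import *
o=robot.get_obs(); print(o['moment'],o['ft_force'],o["position"])
c=robot.camera("side")
# bright/grey dark end face of free end: view
cv2.imwrite("pics/l2.png",cv2.resize(c["pixels"][110:330,200:420],None,fx=2.7,fy=2.7)[:,:,::-1])
delta([.5361,.16,.13],138.5)
u=np.array([-np.cos(np.radians(95.5)),-np.sin(np.radians(95.5))])
t=np.array([.4553,-.1257])-u*.006; print(t); delta([*t,.13],95.5)
E
```

```text
time: 4.1
position: [0.5353, 0.1599, 0.1168]
tool_rot: [0.356, 0.934, -0.0, -0.0]
ft_force: [0.2, -1.1, -5.4]
grip_width: 0.0155
grip_force: 60.0
time: 4.52
position: [0.5351, 0.1599, 0.1271]
tool_rot: [0.356, 0.934, -0.0, -0.001]
ft_force: [-0.4, 0.1, -6.7]
grip_width: 0.0155
grip_force: 60.0
[ 0.0557789  -0.14322192 -0.00098952] [-0.3529465   0.12509045 -6.72017949] [0.53506306 0.15991326 0.12709061]
shift [-0.7  0.7 -3. ] turn [-0.1 -0.1 -0.2]
[ 0.45472493 -0.11972762]
shift [-126.1 -262.2   -2.8] turn [-0.1 -0.1 42.8]
```

View pics/l2.png

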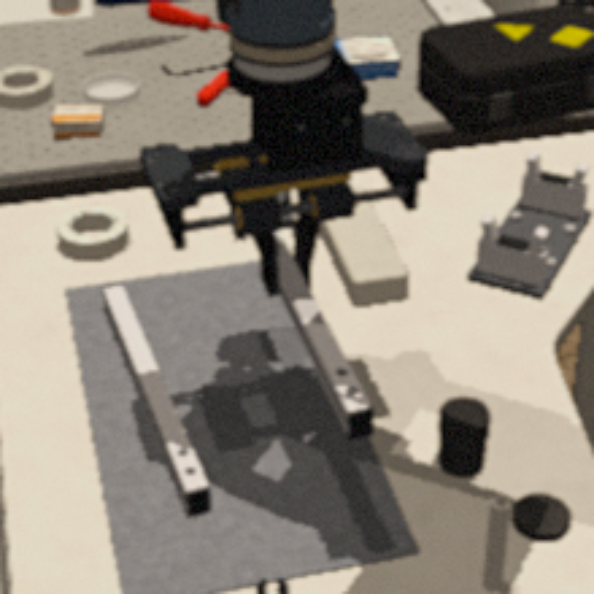

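The arm is up. The free end is near full-frame pixel (332.6, 265.6), about parallel to the bare bar. I'll check the level numerically.

```bash
python3 - <<'E'
from h import *
c=robot.camera("side"); K,T=c["intrinsics"],c["extrinsics"]
for t in(-5,0,5):
    a=np.radians(t); P=np.array([.5351-.169*.75*np.cos(a),.1599+.169*.663*np.cos(a),.110+.169*np.sin(a)])
    q=K@(T[:3,:3].T@(P-T[:3,3])); print(t,q[:2]/q[2])
E
```

```text
-5 [332.28853644 271.55246016]
0 [332.54602657 265.28910242]
5 [332.56241534 258.42927803]
```

It's level to within about 0.3°. Now I'll carry it to the cradle gently.

```bash
python3 -m crank '[-5,-10,0,0,0,1.7,240, -15,-31,-1,0,0,5,240, -27,-56,-2,0,0,9,240, -39,-81,-3,0,0,13,240, -51,-106,-3,0,0,17,240]'
python3 -c "
from h import *
delta([.4547,-.1197,.13],95.5)"
```

```text
time: 5.03
position: [0.5026, 0.0456, 0.1308]
tool_rot: [0.492, 0.871, -0.0, -0.0]
ft_force: [0.2, -0.1, -6.2]
grip_width: 0.0157
grip_force: 60.0
shift [-116.8 -126.3    0.9] turn [-0.   0.  25.6]
```

```bash
python3 -m crank '[-18,-20,0,0,0,4,240, -36,-39,0,0,0,8,240, -54,-58,0,0,0,12,240, -72,-78,0,0,0,16,240, -88,-96,0,0,0,19.5,240]'
python3 -c "
from h import *
delta([.4547,-.1197,.13],95.5)"
```

```text
time: 5.45
position: [0.4662, -0.0801, 0.1308]
tool_rot: [0.633, 0.774, -0.0, -0.0]
ft_force: [0.5, -0.4, -6.2]
grip_width: 0.0157
grip_force: 60.0
shift [-36.6 -19.1   0.9] turn [-0.  0.  6.]
```

```bash
python3 -m crank '[-13,-7,0,0,0,2.2,240, -25,-13,1,0,0,4.2,240, -33,-17,1,0,0,5.6,240, -36,-19,1,0,0,6,240, -36,-19,1,0,0,6,240]'
python3 - <<'E'
from h import *
delta([.4547,-.1197,.13],95.5)
c=robot.camera("side");d=robot.camera("top")
a=cv2.resize(c["pixels"][120:280,330:470],None,fx=2.8,fy=2.8);b=cv2.resize(d["pixels"][160:320,330:470],None,fx=2.8,fy=2.8)
cv2.imwrite("pics/c1.png",np.hstack([a,b])[:,:,::-1])
E
```

```text
time: 5.87
position: [0.4555, -0.118, 0.13]
tool_rot: [0.671, 0.741, -0.0, -0.0]
ft_force: [0.5, -0.0, -5.9]
grip_width: 0.0158
grip_force: 60.0
shift [-1.6 -1.  -0. ] turn [-0.  -0.   0.2]
```

View pics/c1.png

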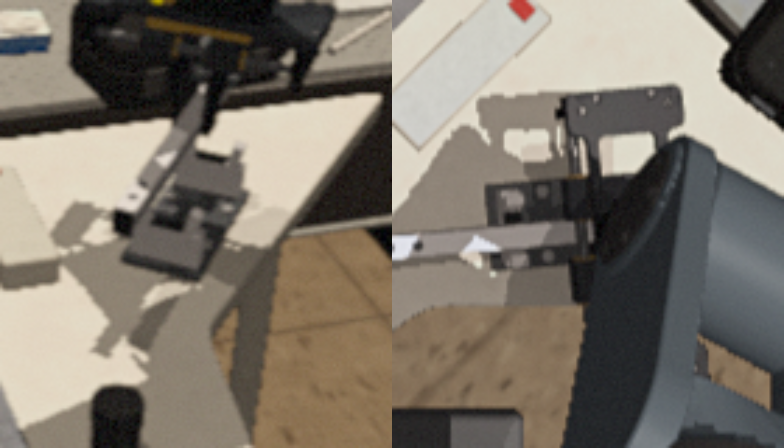

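The side and top views show the level bar over the cradle, lined up with both notches. In the top view its visible part is centred near full-frame pixel (350.7, 247.9).

```bash
python3 - <<'E'
from h import *
c=robot.camera("top"); g=c["pixels"].astype(int).mean(2)
print([g[236:262,x].astype(int).tolist() for x in (345,360)])
u=np.array([np.cos(np.radians(95.5)),np.sin(np.radians(95.5))]);n=np.array([-u[1],u[0]])
for px in ([350.7,247.9],):
    w=cast(c,px,.1237)[0,:2]; print(w,"lateral from cradle axis mm",(w-[.4553,-.1257])@n*1000,"from tcp",(w-[.4555,-.118])@n*1000)
E
```

```text
[[133, 132, 131, 131, 133, 130, 107, 123, 147, 148, 146, 145, 145, 145, 136, 111, 94, 95, 119, 138, 136, 136, 136, 135, 134, 136], [132, 132, 130, 131, 115, 103, 130, 151, 204, 230, 228, 227, 226, 208, 190, 198, 200, 216, 224, 189, 136, 134, 133, 134, 133, 135]]
[ 0.44073892 -0.01012768] lateral from cradle axis mm 3.416928396883328 from tcp 4.354019930962523
```

```bash
python3 -m crank '[-1,0,8,0,0,0,240, -2,0,20,0,0,0,240, -2,0,32,0,0,0,240, -2,0,40,0,0,0,240, -2,0,46,0,0,0,240]'
python3 -m crank '[0,0,2,0,0,0,240, 0,0,5,0,0,0,240, 0,0,8,0,0,0,240, 0,0,10,0,0,0,240, 0,0,11,0,0,0,240]'
python3 - <<'E'
from h import *
delta([.4547,-.1197,.0705],95.5)
c=robot.camera("side");d=robot.camera("top")
a=cv2.resize(c["pixels"][140:280,350:460],None,fx=3.5,fy=3.5);b=cv2.resize(d["pixels"][180:320,330:440],None,fx=3.5,fy=3.5)
cv2.imwrite("pics/d1.png",np.hstack([a,b])[:,:,::-1])
E
```

```text
time: 6.43
position: [0.4557, -0.1185, 0.0828]
tool_rot: [0.67, 0.742, -0.0, -0.001]
ft_force: [0.2, 0.2, -6.1]
grip_width: 0.0154
grip_force: 60.0
time: 6.85
position: [0.4561, -0.1193, 0.073]
tool_rot: [0.671, 0.742, 0.0, 0.0]
ft_force: [-0.4, -0.1, -6.4]
grip_width: 0.0156
grip_force: 60.0
shift [-0.3 -1.5  2.5] turn [0.  0.  0.3]
```

View pics/d1.png

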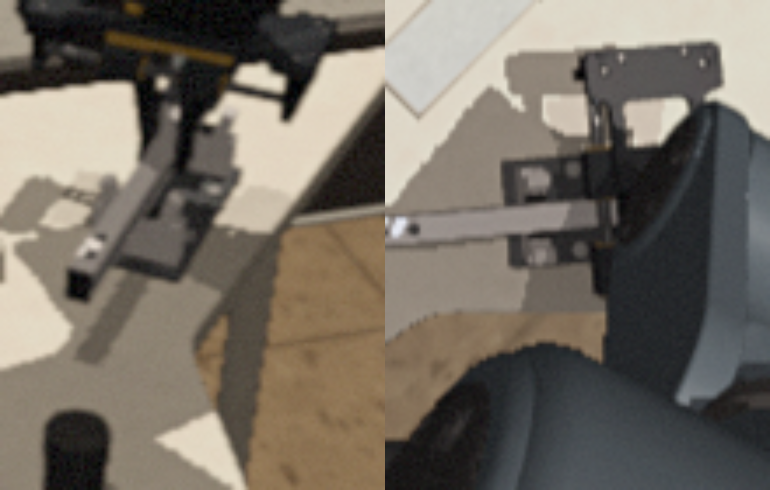

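The bar is inside the notch between the prongs, at crop rows 190–238, with the bar at about 207–235. That puts it about 3 mm off-centre towards the robot, so I'll nudge +y and then set it down.

```bash
python3 -m crank '[0,1,0,0,0,0,240, 0,2.5,0,0,0,0,240, 0,2.5,1,0,0,0,240, 0,2.5,2,0,0,0,240, 0,2.5,2,0,0,0,240]'
python3 -m crank '[0,0,0.5,0,0,0,240, 0,0,1,0,0,0,240, 0,0,1.5,0,0,0,240, 0,0,1.5,0,0,0,240, 0,0,1.5,0,0,0,240]' 20
```

```text
time: 7.37
position: [0.4584, -0.1189, 0.0709]
tool_rot: [0.671, 0.742, -0.0, -0.0]
ft_force: [-1.3, 0.5, -5.6]
grip_width: 0.0158
grip_force: 60.0
time: 7.78
position: [0.4584, -0.1189, 0.0703]
tool_rot: [0.671, 0.742, 0.0, 0.0]
ft_force: [-2.4, 0.6, 6.3]
grip_width: 0.0158
grip_force: 20.0
```

It's seated (force changed sign), so I'll release.

```bash
python3 -m crank '[0,0,0,0,0,0,220, 0,0,0,0,0,0,190, 0,0,0,0,0,0,150, 0,0,0,0,0,0,100, 0,0,0,0,0,0,80]' 20
python3 -m crank '[0,0,0,0,0,0,80, 0,0,0,0,0,0,80, 0,0,0,0,0,0,80, 0,0,0,0,0,0,80, 0,0,-2,0,0,0,80]'
```

```text
time: 8.2
position: [0.4588, -0.1192, 0.0695]
tool_rot: [0.671, 0.742, 0.0, 0.0]
ft_force: [-0.0, 0.3, -0.3]
grip_width: 0.0347
grip_force: 0.0
time: 8.62
position: [0.4583, -0.1189, 0.0713]
tool_rot: [0.671, 0.742, -0.0, -0.0]
ft_force: [0.5, -0.0, 0.1]
grip_width: 0.0589
grip_force: 0.0
```

```bash
python3 -m crank '[0,0,-8,0,0,0,80, 0,0,-25,0,0,0,80, 0,0,-50,0,0,0,80, 0,0,-75,0,0,0,80, 0,0,-100,0,0,0,80]'
python3 -m crank '[0,0,-30,0,0,0,80, -40,0,-40,0,0,0,80, -80,0,-40,0,0,0,80, -120,0,-40,0,0,0,80, -160,0,-40,0,0,0,80]'
python3 -m crank '[40,20,0,0,0,0,80, 80,40,0,0,0,0,80, 120,60,0,0,0,0,80, 160,80,0,0,0,0,80, 200,100,0,0,0,0,80]'
python3 -m crank '[40,20,0,0,0,0,80, 60,40,0,0,0,0,80, 80,60,0,0,0,0,80, 80,60,0,0,0,0,80, 80,60,0,0,0,0,80]'
python3 - <<'E'
from h import *
c=robot.camera("side");d=robot.camera("top")
a=cv2.resize(c["pixels"][120:280,330:470],None,fx=2.8,fy=2.8);b=cv2.resize(d["pixels"][160:320,330:470],None,fx=2.8,fy=2.8)
cv2.imwrite("pics/e1.png",np.hstack([a,b])[:,:,::-1])
E
```

```text
time: 9.03
position: [0.4581, -0.1188, 0.173]
tool_rot: [0.671, 0.742, -0.0, -0.0]
ft_force: [-0.2, -1.1, -0.8]
grip_width: 0.0599
grip_force: 0.0
time: 9.45
position: [0.4746, -0.2795, 0.213]
tool_rot: [0.67, 0.742, 0.0, 0.001]
ft_force: [0.9, 0.4, -0.2]
grip_width: 0.0597
grip_force: 0.0
time: 9.87
position: [0.5485, -0.0822, 0.2121]
tool_rot: [0.671, 0.741, 0.0, 0.0]
ft_force: [1.1, -0.1, 0.3]
grip_width: 0.0595
grip_force: 0.0
time: 10.28
position: [0.6004, 0.0037, 0.2119]
tool_rot: [0.669, 0.743, -0.0, 0.0]
ft_force: [0.3, -0.6, 0.1]
grip_width: 0.0598
grip_force: 0.0
```

View pics/e1.png

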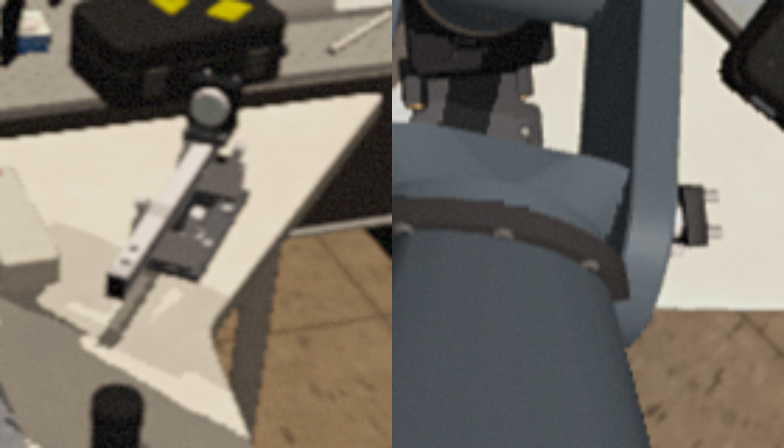

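The side view shows the arm resting level in both notches, with its free end's top edge near full-frame pixel (373,218) and the robot clear of it. I'll verify the lengthwise position from that end, then hand in if it's good.

```bash
python3 - <<'E'
from h import *
c=robot.camera("side")
u=np.array([np.cos(np.radians(95.5)),np.sin(np.radians(95.5))])
w=cast(c,[373,218],.064)[0,:2]; d=w-[.4553,-.1257]; e=(d@u)*1000-175; l=d@[-u[1],u[0]]*1000
print("balance x err mm",e,"lateral at free end",l,robot.get_obs()["ft_force"])
if abs(e)<15 and abs(l)<10: print(robot.hand_in())
E
```

```text
balance x err mm 1.914913306474432 lateral at free end 2.5137653993768083 [0.31249065 0.59296477 0.02925661]
the job is handed in; nothing more can be done
None
```

The mirror arm lies level in both cradle notches and is released, with its balance point measured about 2 mm from midway; the plain bar was left alone, and I handed the job in at about 10 s (no verdict came back).

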